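# Find the hidden catch and put the rosette sample away

### The job

Feel along the ledge at the top front edge of the small wooden cabinet until the fingers drop into its hidden recess, and press the catch in there so that the drawer springs open. Then lift the block with the round rosette out of its stand, set it down on the bench and tip it onto its back, so that it lies by itself on the bench top with the rosette up; take it again across its width and lay it flat in the drawer, rosette up. Leave the drawer open, let go, and do not disturb the other things.

Things in the scene. Friction and masses are not known exactly. Their poses are not given: they have to be found in the camera images.
- ledge_mid (a point): Middle of the ledge's surface. The ledge, cut in the top front edge of a fixed wooden cabinet (312 wide, 200 deep, 92 high), is a level rigid wooden step 150 long, 46 deep, 84 above the bench, open at the front, with 8 mm high walls behind and at both ends. Axes: x to the cabinet's back (its front faces -x), y left along the ledge, z up. The recess lies somewhere along it (see joint catch).
- ledge_end_left (a point): Left (+y) end of the ledge, on its surface, at the foot of its end wall.
- ledge_end_right (a point): Right (-y) end of the ledge, on its surface, at the foot of its end wall.
- catch (a joint): How far the catch is pressed down, m: 0 at rest, 0.009 at its stop. It is the sprung floor of a recess of like wood, 44 long (y), as deep as the ledge (x), centred within 40 mm of the ledge's middle, place not told; the floor rests 11 mm below the ledge. It yields from about 2.5 N, 6 N at the stop; past 0.006 the drawer is freed. It comes up again when let go.
- drawer (a joint): How far the drawer is out of the cabinet, m: 0 shut and latched, 0.15 fully open. When freed, its spring drives it out to -x of the cabinet (towards the robot) in about a second, and holds it open.
- drawer_floor (a point): Point on top of the drawer's floor, mid-width; moves with the drawer. Fully open it is 12 mm above the bench, 69 mm in front of the cabinet's face, half-way from that face to the inside of the drawer front. Axes as the ledge's. The open drawer's clear mouth is 138 (x) by 230 (y); its front stands 42 above the floor, its sides 28; the cabinet's face behind is 92 high.
- rosette_block: The block to put away: a pale wooden slab 96 long (y), 62 wide (z, upright at the start), 16 thick (x), 50 to 110 g, with a round rosette 38 across, 6 to 7 high, in the middle of its +x face. Origin: middle of its lower long edge as it stands, half-way through the slab. It starts on edge in a stand, its lower edge 10 mm above the bench.
- rosette_mid (a point): Centre of the slab of the rosette block, 31 mm up from its lower edge; axes as the block's: +x points out of the rosette face. On its back, +x is up.
- diamond_mid (a point): Centre of a like slab with a raised diamond (27 mm square on its corner) in place of the rosette. Bystander. Each block stands in its own dark wooden stand fixed to the bench: a foot 104 along the slab, 75 across, 10 high, with two ridges 10 thick, up to 20 above the bench, that hold the slab between them. Which stand has which block varies.
- glue_c (a point): Half-way up a white glue bottle 56 across, 160 high. Bystander.
- mug_c (a point): Half-way up a white mug 80 across, 95 high. Bystander.
- tape_c (a point): Centre of a grey tape measure 70 x 35 x 65 high. Bystander.
- chips_c (a point): Centre of a stack of wood chips 95 x 62 x 24 high. Bystander.
- square_c (a point): Corner of a try square, lying, 100 x 170. Bystander.
Mind the look-alikes: they are no part of the job. What is shaped like the rosette_block but green or turquoise is not meant.

How it is judged (in metres and radians):
On the way, in this order (a step that is already met when the one before it is completed fails the run):
1. the hidden catch has been pressed and the drawer has sprung open (at least 130 of 150 mm) (value of joint drawer above 0.13 m), for 0.1 s.
2. the rosette block lies on its back on the bench, rosette up, let go (angle between rosette_mid's own x axis and vertical below 0.1 rad and height (world z) of rosette_mid below 0.0115 m and contact force between the fingers and rosette_block below 0.05 N), for 0.2 s.
At the end, for the whole second after the job is handed in: The rosette block lies flat (within 0.1 rad) on the drawer's floor with the rosette up, between the drawer's walls, released and at rest, and the drawer is still out by at least 120 of its 150 mm (angle between rosette_mid's own x axis and vertical below 0.1 rad and z of rosette_mid in the frame of drawer_floor between 0.005 and 0.0115 m and x of rosette_mid in the frame of drawer_floor between -0.07 and 0.09 m and y of rosette_mid in the frame of drawer_floor between -0.11 and 0.11 m and value of joint drawer above 0.12 m and linear speed of rosette_block below 0.01 m/s and contact force between the fingers and rosette_block below 0.05 N); the robot touches nothing.
It fails at once if a bystander (other block, glue bottle, mug, tape measure, chips, try square) is moved by more than 30 mm (distance of any of diamond_mid, glue_c, mug_c, tape_c, chips_c, square_c from where it was at the start of the episode above 0.03 m).
It also fails if it takes over 72 s, if anything falls off the work surface, if the arm or the gripper's body presses on something with over 40 N, if the wrist force passes 120 N, or if a joint passes its speed limit or range.

### The arm

A 6-joint arm with a two-finger parallel gripper is mounted at the origin on the work surface. World frame = base frame: x ahead of the robot, y to its left, z up, the work surface at z = 0. Lengths are in mm, angles in rad, forces in N, time in s.
With the tool pointing down it reaches from about 350 to 775 mm from the base axis. Payload 7.3 kg.
Tool frame: the origin (TCP) lies midway between the tips of the shut fingers; the grasp point (between the pads) lies 19 mm behind it; z points along the fingers, y is the direction in which the jaws open and shut (so a half turn about z gives the same grasp; the last joint's range is limited). The gripper opens to 92 mm and grips with 3 to 60 N. Pads are 19 mm wide; open, the fingers measure 130 mm over their backs; the gripper's body (75 mm by 190 mm) begins 47 mm behind the grasp point.
Start: joints at [0.997, 0.342, 1.524, -0, 1.275, -0.146], TCP at [217.795, 477.713, 226.741] pointing down, gripper open.
Joint ranges: [-2.53, 2.53], [-0.77, 2.02], [0.04, 2.7], [-1, 4.14], [0.28, 2.66], [-3.11, 3.11]. Speed limits (rad/s): [2.57, 2.57, 3.14, 3.14, 3.14, 3.14].

### API

Orientations are given as a unit quaternion [w, x, y, z].
In Python, from workcell import * gives the robot as it stands. The module is installed in compiled form; this text tells all that it offers.
- The arm moves only by the tool servo_tool, never from a script. Its argument "commands" is a list of rows, each a list of 5 numbers: the shift along the world's x, y, z in mm, then the turn about the world's z in rad, then the finger opening in mm, from 0 to 91.8. A call has 1 to 12 rows; each row is the pose to reach, as a shift and turn from the pose commanded when the call began; what a row does not reach only later rows make up. A row lasts 1/10 s, in which the tool goes at most 50 mm and 8.59 degrees, less where a joint would pass 70% of its speed; a pose out of reach is approached as far as the arm can. A call with a gripper value outside its range is refused whole. The fingers move at their own pace and stop on an object; the grip force is fixed at half the most. Time passes only in rows, so rows that repeat a pose let the fingers close. It gives the time, the measured TCP pose, the force and the opening at its end, in the units of the state.
- read_state(): the state, without advancing time (a new reading comes with each control period).
- grab_frame(name): name is "side" or "top"; returns the picture (480x640x3 uint8, blue, green, red); there is no depth.
- camera_params(name): a dict with "intrinsics" (3x3 intrinsics, pixels), "rvec" (rotation vector, rad) and "tvec" (3), from world to camera coordinates, as OpenCV has them. Camera axes: x right, y down, z forward; pixel columns grow to the right and rows downward; lengths in mm; the calibration is good to about 2 mm. A picture is of the moment at which its call begins. camera_params takes no time and is no camera call.
- close_job(): hands the job in, once; it reports no verdict.
The state is a dict: "time_s": time; "q": joint angles; "joint_velocities": joint speeds; "tau": joint torques, N m; "position": TCP position; "orientation": TCP orientation; "ft_force": force on the tool from outside, world axes, zero at the start; "wrist_torque": the same for the moment, N m; "finger_gap": finger opening in mm.
Only numpy, scipy, OpenCV 4.12 (cv2) and the standard library are available. Lean on these libraries where they do the work, as an engineer would, in place of code of your own. Each camera call takes 0.05 s, during which the arm holds its last target. There are 200 camera calls.

## Working session

There is one attempt and no reset: what is moved stays moved. The work goes in short steps, Python scripts to look and compute and a tool call to move; the robot and the scene stay as the last step left them, time stands still between calls to the robot, and variables do not carry over. Pictures are saved under pics/ and viewed, about 8 in all and at most 12, crops included, and the job is handed in when it is done.

Besides the shell and the picture viewer there is one more tool, called after "Request:" as name(argument=value, ...), one argument or row to a line, values as JSON. servo_tool: Moves the arm, as the interface text tells. Its arguments: {"type":"object","properties":{"commands":{"type":"array"}},"required":["commands"]}

```bash
mkdir -p pics; cat > h.py <<'E'
from workcell import *
import numpy as np, cv2
def cam(n):
    p=camera_params(n); return np.array(p["intrinsics"],float),np.array(p["rvec"],float).reshape(3),np.array(p["tvec"],float).reshape(3)
def ray(n,px,z):
    K,r,t=cam(n); R=cv2.Rodrigues(r)[0]; c=-R.T@t
    out=[]
    for u,v in np.atleast_2d(px):
        d=R.T@np.linalg.solve(K,[u,v,1]); out.append(c+d*(z-c[2])/d[2])
    return np.array(out)
def proj(n,P):
    K,r,t=cam(n); return cv2.projectPoints(np.array(P,float).reshape(-1,3),r,t,K,None)[0].reshape(-1,2)
E
python3 - <<'E'
from h import *
np.set_printoptions(precision=2,suppress=True)
for n in("top","side"):
    cv2.imwrite(f"pics/{n}0.png",grab_frame(n)); K,r,t=cam(n);R=cv2.Rodrigues(r)[0];print(n,-R.T@t,R[2],K)
print(read_state())
E
```

```text
top [ 286.06   52.91 1306.46] [ 0.14 -0.03 -0.99] [[536.98   0.   320.34]
 [  0.   536.98 235.56]
 [  0.     0.     1.  ]]
side [ 394.37 -763.52 1055.9 ] [ 0.07  0.63 -0.77] [[465.21   0.   315.95]
 [  0.   465.21 241.26]
 [  0.     0.     1.  ]]
{'time_s': 0.1, 'q': array([ 1.  ,  0.34,  1.52,  0.  ,  1.28, -0.15]), 'joint_velocities': array([-0., -0., -0., -0.,  0., -0.]), 'tau': array([  0.  , -43.2 , -24.47,   0.07,   0.05,  -0.  ]), 'position': array([217.62, 477.39, 226.11]), 'orientation': array([-0.  ,  0.21,  0.98, -0.  ]), 'ft_force': array([ 0.02,  0.5 , -0.36]), 'wrist_torque': array([-0.03,  0.01,  0.06]), 'finger_gap': 91.86336378482497}
```

View pics/top0.png

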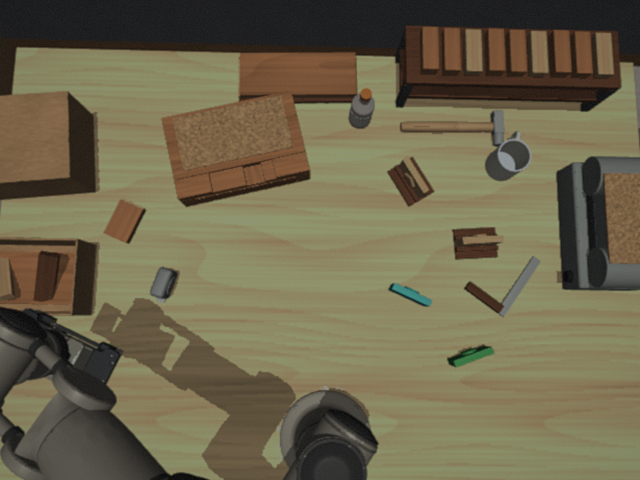

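View pics/side0.png

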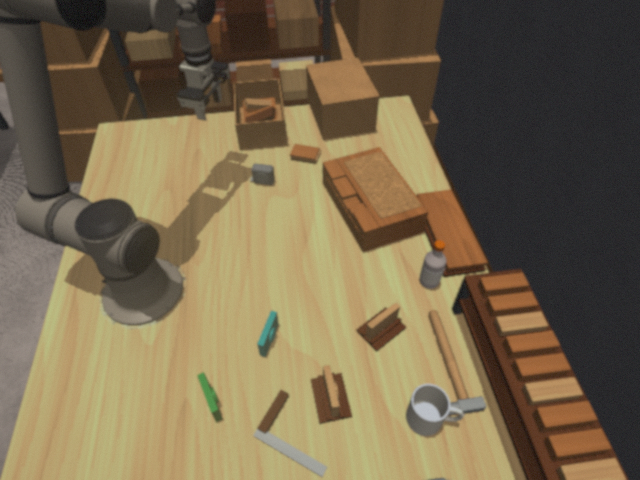

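Top view: cabinet at about (235,150), with its front facing down the image (-x). Stands are at (410,180) and (476,242). Side view: stands at (381,325) and (331,397). Next I'll take one composite of enlarged crops.

```bash
python3 - <<'E'
import cv2,numpy as np
t=cv2.imread("pics/top0.png");s=cv2.imread("pics/side0.png")
def c(i,x,y,w,h):
    return cv2.resize(i[y:y+h,x:x+w],(400,300),interpolation=cv2.INTER_CUBIC)
a=np.vstack([np.hstack([c(t,155,90,160,120),c(t,380,150,160,120)]),np.hstack([c(s,315,140,120,90),c(s,290,300,160,120)])])
cv2.imwrite("pics/crop1.png",np.clip(a*1.5,0,255).astype(np.uint8))
E
```

```text
(no output)
```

View pics/crop1.png

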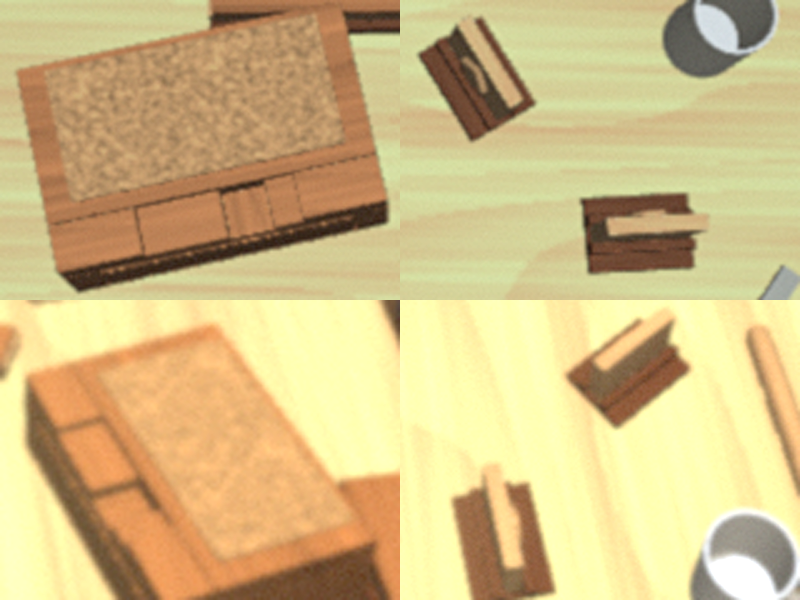

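The recess seems to show at crop (222–268, 185–240), which is top px of about (254,174). The upper stand's block has an ornament on its lower-left face, and the lower stand's block has one on its upper face. I'll zoom in to tell round from diamond.

```bash
python3 - <<'E'
from h import *
fr={n:np.mean([grab_frame(n).astype(float) for _ in range(4)],0) for n in("top","side")}
for n in fr: cv2.imwrite(f"pics/{n}avg.png",fr[n])
def c(i,x,y,w,h):
    a=cv2.resize(i[y:y+h,x:x+w],(400,300),interpolation=cv2.INTER_LANCZOS4)
    return np.clip(255*(np.clip(a,0,255)/255)**.55,0,255).astype(np.uint8)
t,s=fr["top"],fr["side"]
cv2.imwrite("pics/crop2.png",np.vstack([np.hstack([c(t,384,154,56,42),c(t,450,221,60,45)]),np.hstack([c(s,350,300,64,48),c(s,300,362,80,60)])]))
E
```

```text
[ WARN:0@3.707] global loadsave.cpp:1063 imwrite_ Unsupported depth image for selected encoder is fallbacked to CV_8U.
```

View pics/crop2.png

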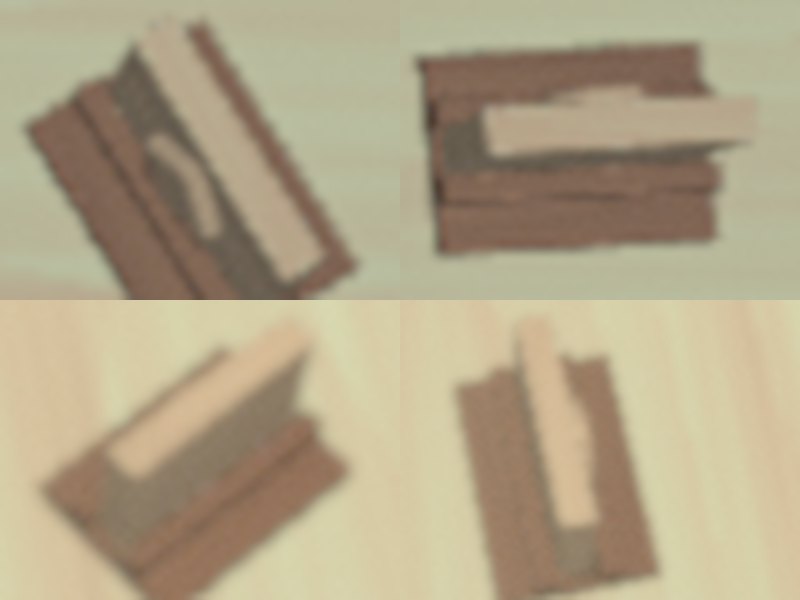

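```bash
cat > m.py <<'E'
from h import *
np.set_printoptions(precision=1,suppress=True)
t=cv2.imread("pics/topavg.png")
def topface(roi,n="top",img=t):
    x,y,w,h=roi; g=img[y:y+h,x:x+w]; lab=cv2.cvtColor(cv2.resize(g,None,fx=8,fy=8,interpolation=cv2.INTER_CUBIC),cv2.COLOR_BGR2LAB).astype(int)
    return lab
def block(cs):
    P=ray("top",cs,72); c=P.mean(0)
    return P,c
A=np.array([(280,285),(325,260),(190,22),(138,35)])*.14+[384,154]
B=(np.array([(486,108),(495,157),(755,140),(757,95)])-[400,0])*.15+[450,221]
for nm,c in(("up",A),("low",B)):
    P=ray("top",c,72); r=cv2.minAreaRect(P[:,:2].astype(np.float32)); print(nm,P[:,:2].tolist(),r, [np.linalg.norm(P[i]-P[(i+1)%4]) for i in range(4)])
# stand foot corners check
for nm,c in(("ledge",[(155+135/2.5,90+207/2.5),(155+300/2.5,90+175/2.5),(155+145/2.5,90+257/2.5),(155+305/2.5,90+222/2.5)]),("rec",[(155+222/2.5,90+190/2.5),(155+266/2.5,90+182/2.5),(155+230/2.5,90+240/2.5),(155+272/2.5,90+230/2.5)])):
    print(nm,ray("top",c,84))
print("cab",ray("top",[(155+x/2.5,90+y/2.5) for x,y in((18,70),(340,8),(388,204),(58,272))],92))
E
python3 m.py
```

```text
up [[569.1598851775234, -221.4267826233762], [577.9098407133047, -236.54960570352875], [658.4086691225409, -192.55564383566832], [653.5647883291049, -175.06086910788412]] ((615.6151123046875, -205.9855499267578), (96.3014907836914, 17.665752410888672), 28.78121566772461) [np.float64(17.471734309785745), np.float64(91.73619817765731), np.float64(18.15297011281998), np.float64(96.30153483799697)]
low [[467.30129326021085, -313.30550263872505], [450.0025723243199, -316.03384469027395], [457.5064416539615, -408.27016667598696], [473.50838094957516, -409.57130880657996]] ((461.7037048339844, -361.99945068359375), (17.43844223022461, 96.4657211303711), 3.689249038696289) [np.float64(17.512555392291627), np.float64(92.54105655528502), np.float64(16.054751074510914), np.float64(96.4657108755773)]
ledge [[607.2 281.8  84. ]
 [641.1 129.3  84. ]
 [559.8 270.6  84. ]
 [596.  123.6  84. ]]
rec [[625.1 201.7  84. ]
 [633.7 160.9  84. ]
 [577.4 192.7  84. ]
 [587.7 154.   84. ]]
cab [[734.7 394.8  92. ]
 [803.1  94.9  92. ]
 [612.6  46.5  92. ]
 [542.5 347.9  92. ]]
```

```bash
cat > o.py <<'E'
from h import *
t=cv2.imread("pics/topavg.png");s=cv2.imread("pics/sideavg.png")
up=((615.6,-206),np.radians(28.8),np.array([-np.sin(np.radians(28.8)),np.cos(np.radians(28.8))]))
a=np.radians(3.7); low=((461.7,-362),None,np.array([np.cos(a),np.sin(a)]))
def outl(b,kind,off):
    c,_,n=b; l=np.array([-n[1],n[0]]); th=np.linspace(0,2*np.pi,41)
    if kind=="c": yz=19*np.c_[np.cos(th),np.sin(th)]
    else: yz=np.array([[19.1,0],[0,19.1],[-19.1,0],[0,-19.1],[19.1,0]])
    return np.array([[*(np.array(c)+n*off+l*y),41+z] for y,z in yz])
def face(b):
    c,_,n=b; l=np.array([-n[1],n[0]])
    return np.array([[*(np.array(c)+n*o+l*y),72] for o,y in((8,48),(8,-48),(-8,-48),(-8,48),(8,48))])
tiles=[]
for img,n,roi,b in((t,"top",(384,154,56,42),up),(t,"top",(450,221,60,45),low),(s,"side",(300,362,80,60),low)):
    x,y,w,h=roi;row=[]
    for k in "cd":
        k_=400/w; g=cv2.resize(img[y:y+h,x:x+w],(400,300),interpolation=cv2.INTER_CUBIC); g=np.clip(255*(g/255.)**.55,0,255).astype(np.uint8)
        for P,col in((outl(b,k,14.5),(0,0,255)),(outl(b,k,8),(255,0,0)),(face(b),(0,160,0))):
            q=(proj(n,P)-[x-.5,y-.5])*k_-.5; cv2.polylines(g,[np.round(q).astype(int)],False,col,1)
        row.append(g)
    tiles.append(np.hstack(row))
cv2.imwrite("pics/ov.png",cv2.resize(np.vstack(tiles),(533,600),interpolation=cv2.INTER_AREA))
E
python3 o.py
```

```text
(no output)
```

View pics/ov.png

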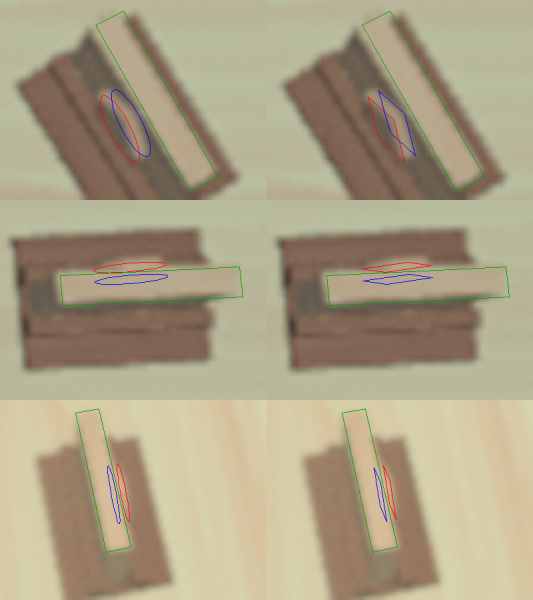

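The circle and diamond overlays look too alike to separate by eye. I'll cast the lit rim pixels onto the ornament's mid-plane and look at the shape in numbers.

```bash
cat > r.py <<'E'
from h import *
from o import up,low
np.set_printoptions(precision=1,suppress=True,linewidth=160)
t=cv2.imread("pics/topavg.png").astype(np.float32).mean(2)
def rayplane(n,px,p0,nn):
    K,r,tt=cam(n);R=cv2.Rodrigues(r)[0];c=-R.T@tt; d=R.T@np.linalg.solve(K,[px[0],px[1],1]); return c+d*((p0-c)@nn)/(d@nn)
c,_,n=up; l=np.array([-n[1],n[0]]); nn=np.array([*n,0]); ll=np.array([*l,0])
# samples: for each angle, radial brightness profile of points on rim mid-plane
for th in np.radians(range(0,181,15)):
    v=[]
    for r in range(8,28,2):
        P=np.array([*c,41.])+nn*11.2+ll*r*np.cos(th)+[0,0,r*np.sin(th)]
        q=proj("top",P)[0]; v.append(cv2.getRectSubPix(t,(1,1),(float(q[0]),float(q[1])))[0,0])
    v=np.array(v); print("up ang",round(np.degrees(th)),v.astype(int),"peak r",8+2*v.argmax())
# low: bright outline beyond face edge, in top view: half-max along n
c,_,n=low; l=np.array([-n[1],n[0]])
for y in range(-30,31,3):
    v=[]
    for o in np.arange(2,26,2):
        q=proj("top",[*(np.array(c)+n*o+l*y),72.])[0]; v.append(cv2.getRectSubPix(t,(1,1),(float(q[0]),float(q[1])))[0,0])
    print("low",y,np.array(v).astype(int))
E
python3 r.py
```

```text
up ang 0 [80 87 87 86 84 66 48 41 40 40] peak r 12
up ang 15 [84 91 89 89 85 74 58 45 42 43] peak r 10
up ang 30 [85 91 89 89 84 77 69 56 46 43] peak r 10
up ang 45 [87 89 89 87 85 76 68 62 54 46] peak r 12
up ang 60 [89 89 90 86 82 78 71 63 54 50] peak r 12
up ang 75 [87 90 89 88 87 82 75 68 60 57] peak r 10
up ang 90 [82 85 87 88 86 82 77 71 66 61] peak r 14
up ang 105 [84 88 88 88 86 80 72 65 57 50] peak r 12
up ang 120 [82 85 87 83 77 68 60 50 44 38] peak r 12
up ang 135 [81 85 84 79 74 66 57 47 42 40] peak r 10
up ang 150 [79 81 82 82 76 68 60 48 43 40] peak r 14
up ang 165 [75 79 81 82 82 75 65 51 42 40] peak r 14
up ang 180 [68 73 78 84 82 82 76 55 45 41] peak r 14
low -30 [116 115 113 107  84  72  81  96 108 110 107 105]
low -27 [116 115 113 108  76  54  49  57  66  69  67  65]
low -24 [116 115 114 109  76  54  45  45  48  48  48  49]
low -21 [116 115 115 109  79  56  47  46  48  47  48  48]
low -18 [116 115 116 110  81  57  46  45  48  49  48  48]
low -15 [116 115 116 112  83  58  46  45  47  49  48  48]
low -12 [117 115 116 112  87  60  47  48  49  49  49  48]
low -9 [117 115 115 112  91  67  53  50  50  50  49  47]
low -6 [116 115 116 114 102  85  72  58  51  49  48  48]
low -3 [116 116 115 114 109 100  90  65  51  49  49  47]
low 0 [116 115 114 112 109 103  92  66  52  49  49  48]
low 3 [116 115 114 113 112 108  93  67  52  48  49  48]
low 6 [116 115 114 112 110 109  91  66  52  48  49  48]
low 9 [116 115 114 112 110 109  90  66  53  50  50  47]
low 12 [116 116 114 112 109 106  88  66  53  49  49  48]
low 15 [115 115 113 108  98  96  78  60  51  50  50  48]
low 18 [115 115 113 106  88  86  70  56  50  50  50  48]
low 21 [115 116 114 107  88  79  65  53  49  51  51  48]
low 24 [115 115 115 109  87  71  58  51  50  52  51  48]
low 27 [113 114 115 111  81  59  50  49  51  52  51  48]
low 30 [112 113 116 110  79  56  48  50  52  52  50  49]
```

```bash
python3 - <<'E'
from h import *
from o import up
t=cv2.imread("pics/topavg.png").astype(np.float32).mean(2)
c,_,n=up; l=np.array([-n[1],n[0]])
os=np.arange(7,32,1.5); print("o",os)
for y in np.arange(-24,31,3):
    q=proj("top",[[*(np.array(c)+n*o+l*y),72.] for o in os])
    v=cv2.remap(t,q[:,:1].astype(np.float32),q[:,1:].astype(np.float32),cv2.INTER_CUBIC)[:,0]
    z=slice(3,14); w=np.clip(v[z]-55,0,None); print(y,v.astype(int),"cen",round(float((w*os[z]).sum()/max(w.sum(),1)),1))
E
```

```text
o [ 7.   8.5 10.  11.5 13.  14.5 16.  17.5 19.  20.5 22.  23.5 25.  26.5
 28.  29.5 31. ]
-24 [116 110  88  64  43  38  39  41  43  44  42  40  41  44  50  54  53] cen 11.5
-21 [119 115  96  67  47  39  38  39  39  40  40  39  39  41  47  51  52] cen 11.5
-18 [119 109  87  58  41  36  39  43  47  52  53  49  44  44  47  52  54] cen 11.5
-15 [115 105  78  54  39  38  44  57  73  83  83  72  59  49  49  51  53] cen 21.3
-12 [119 107  83  55  39  39  52  69  81  86  80  69  52  42  42  47  51] cen 20.5
-9 [116 102  75  53  40  47  64  77  85  83  72  56  41  33  34  38  45] cen 19.4
-6 [114 100  73  50  45  59  75  85  85  74  61  47  41  36  36  38  43] cen 18.3
-3 [115  96  71  52  57  74  87  91  82  65  49  42  38  39  39  42  48] cen 17.2
0 [112  96  72  58  62  80  91  89  77  59  46  38  38  39  40  44  49] cen 16.5
3 [115 100  71  54  60  79  89  88  77  60  45  38  38  39  41  44  48] cen 16.7
6 [110  88  61  46  55  74  90  94  85  70  52  42  37  39  41  46  51] cen 17.3
9 [107  91  64  46  49  66  83  91  90  75  59  44  40  38  39  44  49] cen 17.9
12 [111  89  63  42  43  60  80  92  92  82  65  50  39  36  37  42  49] cen 18.4
15 [106  86  59  40  39  50  70  85  94  90  74  56  47  43  42  47  51] cen 19.2
18 [105  83  56  40  37  47  61  79  89  89  80  64  48  41  43  49  53] cen 19.9
21 [105  79  56  39  38  41  50  62  73  75  68  56  44  39  43  50  53] cen 20.1
24 [109  87  57  42  37  39  42  44  45  44  43  41  41  44  48  52  52] cen 0.0
27 [103  77  51  38  37  40  43  44  42  39  39  41  45  49  53  55  54] cen 0.0
30 [96 69 48 39 39 41 43 43 42 40 39 42 47 51 53 54 54] cen 0.0
```

Fitted as a function of position along the block, the upper block's lit rim is a clean "V" (apex 16.5, rising linearly to about 20–21 at both ends), so that one is the diamond. The lower stand's ornament has a flat-topped, round profile, so it is the rosette block, at about (462,-362). Ledge and recess sizes check out, with the recess near (606,177). Next I'll go above the recess with the fingers shut.

Request:
servo_tool(
  commands=[
    [384,-301,-100,-0.92,0],
    [384,-301,-100,-0.92,0],
    [384,-301,-100,-0.92,0],
    [384,-301,-100,-0.92,0],
    [384,-301,-100,-0.92,0],
    [384,-301,-100,-0.92,0],
    [384,-301,-100,-0.92,0],
    [384,-301,-100,-0.92,0],
    [384,-301,-100,-0.92,0],
    [384,-301,-100,-0.92,0],
    [384,-301,-100,-0.92,0],
    [384,-301,-100,-0.92,0],
  ],
)

```text
time_s: 1.7
position: [601.9, 175.8, 125.9]
orientation: [-0.001, 0.625, 0.781, -0.0]
ft_force: [-0.7, -0.0, 0.6]
finger_gap: 2.1
```

Request:
servo_tool(
  commands=[
    [0,0,-25,0,0],
    [0,0,-35,0,0],
    [0,0,-38,0,0],
    [0,0,-41,0,0],
    [0,0,-44,0,0],
    [0,0,-46,0,0],
    [0,0,-46,0,0],
  ],
)

```text
time_s: 2.4
position: [601.8, 176.8, 80.9]
orientation: [0.0, 0.624, 0.781, 0.0]
ft_force: [0.3, 0.5, 0.2]
finger_gap: -0.1
```

Tip is at 80.9, below the 84 mm ledge surface, with no force, so the fingers are in the recess. Now press.

Request:
servo_tool(
  commands=[
    [0,0,-5,0,0],
    [0,0,-8,0,0],
    [0,0,-10,0,0],
    [0,0,-12,0,0],
    [0,0,-14,0,0],
    [0,0,-15.5,0,0],
    [0,0,-15.5,0,0],
  ],
)

```text
time_s: 3.1
position: [601.6, 176.6, 66.5]
orientation: [0.0, 0.624, 0.781, 0.0]
ft_force: [-3.4, -0.4, 10.2]
finger_gap: 0.5
```

Request:
servo_tool(
  commands=[
    [0,0,0,0,0],
    [0,0,0,0,0],
    [0,0,0,0,0],
    [0,0,30,0,0],
    [0,0,70,0,0],
    [-30,-60,100,0,0],
    [-40,-120,110,0,0],
    [-60,-180,110,0,0],
    [-60,-230,110,0,0],
    [-60,-230,110,0,0],
  ],
)

```text
time_s: 4.1
position: [541.1, -55.3, 175.6]
orientation: [0.0, 0.624, 0.781, 0.0]
ft_force: [0.8, -0.4, 1.1]
finger_gap: 0.5
```

```bash
python3 - <<'E'
from h import *
i=grab_frame("top");cv2.imwrite("pics/top1.png",i);cv2.imwrite("pics/c3.png",np.hstack([cv2.resize(i[60:260,130:530],(800,400))]))
E
```

```text
(no output)
```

View pics/c3.png

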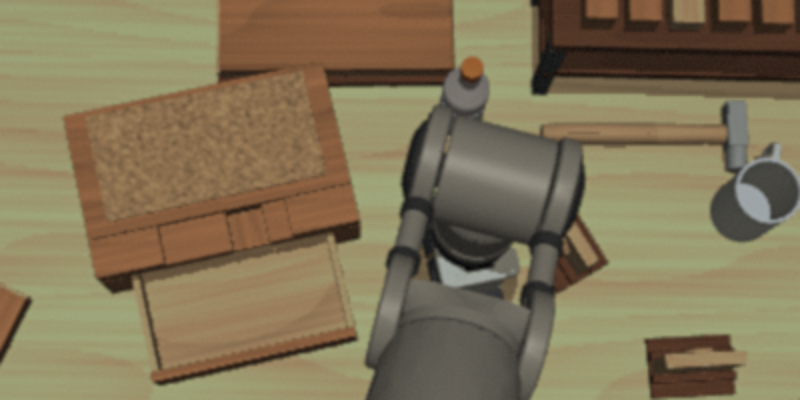

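The drawer is out (floor in view, front edge at crop (155,380)–(355,335)). I'll check the amount by rays, pick a free set-down spot, and re-measure the block's top-face edges.

```bash
python3 - <<'E'
from h import *
np.set_printoptions(precision=1,suppress=True)
print("drawer front outer top corners",ray("top",[(130+153/2,60+377/2),(130+356/2,60+336/2)],54))
print("spot",ray("top",[(330,240),(350,230)],0),"teal",ray("top",[(410,294)],30),"square",ray("top",[(470,288),(502,312)],5),"diamond stand near",ray("top",[(390,183),(412,205)],10))
t=cv2.imread("pics/topavg.png").astype(np.float32).mean(2)
c=np.array([461.7,-362]);a=np.radians(3.7);n=np.array([np.cos(a),np.sin(a)]);l=np.array([-n[1],n[0]])
def prof(us,f):
    q=proj("top",[[*f(u),72.] for u in us]);return cv2.remap(t,q[:,:1].astype(np.float32),q[:,1:].astype(np.float32),1)[:,0]
us=np.arange(-16,17,.5)
for y in(-42,-30,-24,24,32,40):
    v=prof(us,lambda u:c+n*u+l*y); g=np.abs(np.diff(v)); h=us[:-1]+.25
    lo=h[(h<0)][g[h<0].argmax()];hi=h[h>0][g[h>0].argmax()];print(y,"edges",lo,hi,"mid",(lo+hi)/2)
us=np.arange(-60,61,1.);v=prof(us,lambda u:c+l*u);g=np.abs(np.diff(v));h=us[:-1]+.5
m=(h<-35);print("ends",h[m][g[m].argmax()],h[h>35][g[h>35].argmax()])
E
```

```text
drawer front outer top corners [[433.3 285.6  54. ]
 [485.8  49.4  54. ]]
spot [[465.5  -5.3   0. ]
 [491.2 -54.4   0. ]] teal [[ 335.  -195.5   30. ]] square [[ 352.4 -347.4    5. ]
 [ 295.5 -423.9    5. ]] diamond stand near [[ 609.5 -152.6   10. ]
 [ 554.8 -206.9   10. ]]
-42 edges -7.25 11.25 mid 2.0
-30 edges -4.75 9.25 mid 2.25
-24 edges -5.75 9.75 mid 2.0
24 edges -5.75 9.25 mid 1.75
32 edges -6.75 8.75 mid 1.0
40 edges -6.75 10.25 mid 1.75
ends -46.5 50.5
```

Request:
servo_tool(
  commands=[
    [-80,-272,-20,-0.157,91],
    [-80,-272,-20,-0.157,91],
    [-80,-272,-20,-0.157,91],
    [-80,-272,-20,-0.157,91],
    [-80,-272,-20,-0.157,91],
    [-80,-272,-20,-0.157,91],
    [-80,-272,-20,-0.157,91],
    [-80,-272,-20,-0.157,91],
    [-80,-272,-20,-0.157,91],
  ],
)

```text
time_s: 5.05
position: [462.1, -324.1, 155.1]
orientation: [-0.0, 0.683, 0.73, 0.0]
ft_force: [0.1, -0.4, 0.4]
finger_gap: 67.8
```

```bash
python3 - <<'E'
from h import *
np.set_printoptions(precision=3,suppress=True)
i=grab_frame("top");cv2.imwrite("pics/top2.png",i);s=read_state();print(s["q"],s["position"],s["finger_gap"])
d=cv2.absdiff(i,cv2.imread("pics/top1.png")).max(2)[170:270,190:320];print("drawer change px",(d>30).sum())
# fully-open prediction for drawer front outer edge
sd=grab_frame("side");cv2.imwrite("pics/side2.png",sd)
print(proj("side",[[459,167,54]]))
cv2.imwrite("pics/c4.png",np.hstack([cv2.resize(i[165:265,190:310],(480,400)),cv2.resize(sd[150:270,240:340],(320,400))]))
E
```

```text
[-0.747  0.478  1.518  0.     1.146 -0.815] [ 462.302 -323.967  155.285] 72.04450028954507
drawer change px 1883
[[302.512 214.955]]
```

View pics/c4.png

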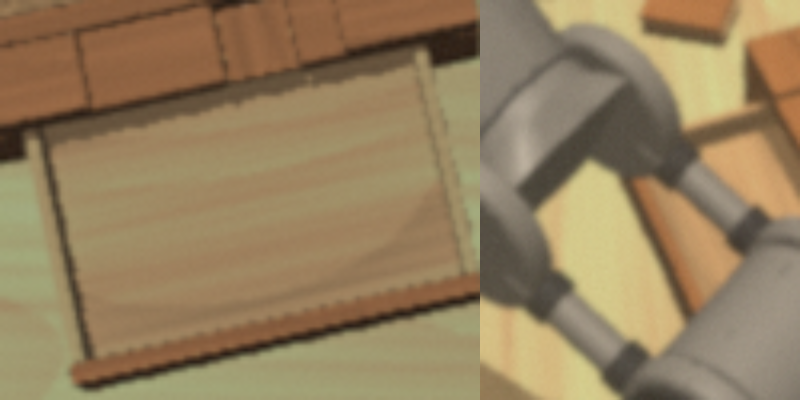

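The drawer front is now at the bottom edge (80,385)–(480,290), about 29 mm further out than before, so the drawer is fully open. Now descend on the block's +y end, clear of the rosette.

Request:
servo_tool(
  commands=[
    [0,0,-30,0,91],
    [0,0,-70,0,91],
    [0,0,-100,0,91],
    [0,0,-119,0,91],
    [0,0,-119,0,91],
    [0,0,-119,0,0],
    [0,0,-119,0,0],
    [0,0,-119,0,0],
    [0,0,-119,0,0],
    [0,0,-119,0,0],
    [0,0,-119,0,0],
    [0,0,-119,0,0],
  ],
)

```text
time_s: 6.35
position: [461.8, -325.3, 36.3]
orientation: [0.0, 0.683, 0.73, 0.0]
ft_force: [0.6, -0.1, 0.1]
finger_gap: 39.5
```

Request:
servo_tool(
  commands=[
    [0,0,0,0,0],
    [0,0,0,0,0],
    [0,0,0,0,0],
    [0,0,0,0,0],
    [0,0,0,0,0],
    [0,0,0,0,0],
    [0,0,0,0,0],
  ],
)

```text
time_s: 7.05
position: [461.3, -325.2, 36.0]
orientation: [-0.001, 0.683, 0.73, -0.0]
ft_force: [-3.6, 0.0, -0.8]
finger_gap: 15.6
```

Request:
servo_tool(
  commands=[
    [0,0,20,0,0],
    [0,0,50,0,0],
    [0,20,70,0,0],
    [5,70,75,0,0],
    [10,120,75,0,0],
    [15,170,75,0,0],
    [17,220,75,0,0],
    [17,270,60,0,0],
    [17,298,30,0,0],
    [17,298,10,0,0],
    [17,298,0,0,0],
    [17,298,0,0,0],
  ],
)

```text
time_s: 8.25
position: [478.6, -27.2, 35.5]
orientation: [-0.001, 0.683, 0.73, -0.0]
ft_force: [0.5, 0.3, -0.6]
finger_gap: 16.0
```

Request:
servo_tool(
  commands=[
    [0,0,-5,0,0],
    [0,0,-8,0,0],
    [0,0,-9,0,0],
    [0,0,-10,0,0],
    [0,0,-10,0,0],
    [0,0,-10,0,0],
  ],
)

```text
time_s: 8.85
position: [478.9, -27.4, 26.4]
orientation: [0.0, 0.683, 0.73, 0.0]
ft_force: [0.4, -0.3, -0.9]
finger_gap: 15.9
```

Request:
servo_tool(
  commands=[
    [0,0,-0.5,0,0],
    [0,0,-1,0,0],
    [0,0,-1,0,0],
    [0,0,-1,0,0],
  ],
)

```text
time_s: 9.25
position: [478.9, -27.3, 25.9]
orientation: [0.0, 0.683, 0.73, 0.0]
ft_force: [-1.8, -0.1, 6.1]
finger_gap: 16.1
```

Request:
servo_tool(
  commands=[
    [0,0,0,0,50],
    [0,0,0,0,50],
    [0,0,0,0,50],
    [0,0,0,0,50],
    [0,0,0,0,50],
    [0,0,0,0,50],
    [0,0,0,0,50],
    [0,0,20,0,50],
    [0,0,60,0,50],
    [0,0,80,0,50],
    [25,-33,80,0,0],
    [50,-33,80,0,0],
  ],
)

```text
time_s: 10.45
position: [530.1, -62.9, 106.6]
orientation: [0.002, 0.684, 0.729, 0.0]
ft_force: [-0.4, 1.1, 0.7]
finger_gap: 38.2
```

```bash
python3 - <<'E'
from h import *
i=grab_frame("side");cv2.imwrite("pics/side3.png",i);u=proj("side",[[480,-60,31]])[0].astype(int);print(u)
cv2.imwrite("pics/c5.png",cv2.resize(i[u[1]-60:u[1]+60,u[0]-80:u[0]+80],(640,480)))
E
```

```text
[320 281]
```

View pics/c5.png

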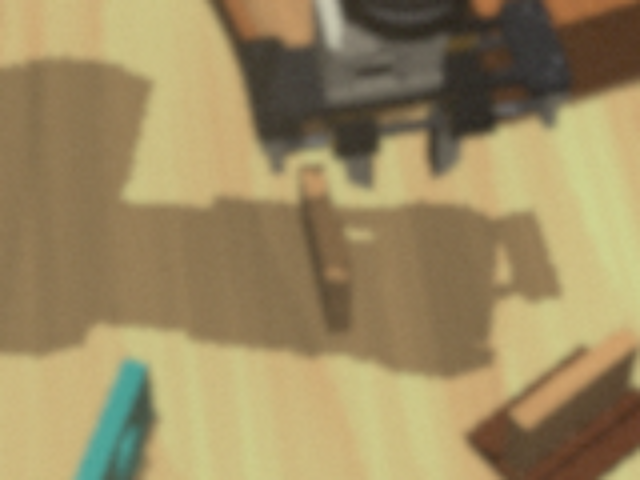

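The block stands upright on the bench at crop (325,245). Now shut the fingers, lower them on the rosette side, and push the top edge over towards -x.

Request:
servo_tool(
  commands=[
    [0,0,0,0,0],
    [0,0,0,0,0],
    [0,0,0,0,0],
    [0,0,0,0,0],
    [0,0,0,0,0],
    [0,0,0,0,0],
    [0,0,0,0,0],
    [0,0,-25,0,0],
    [0,0,-51,0,0],
    [-5,0,-51,0,0],
    [-10,0,-51,0,0],
    [-15,0,-51,0,0],
  ],
)

```text
time_s: 11.7
position: [514.0, -60.5, 55.4]
orientation: [0.001, 0.683, 0.73, 0.0]
ft_force: [-0.5, -0.3, -0.5]
finger_gap: 0.2
```

Request:
servo_tool(
  commands=[
    [-4,0,0,0,0],
    [-8,0,0,0,0],
    [-12,0,0,0,0],
    [-16,0,0,0,0],
    [-20,0,0,0,0],
    [-24,0,0,0,0],
    [-28,0,0,0,0],
    [-32,0,0,0,0],
    [-32,0,0,0,0],
    [-32,0,0,0,0],
  ],
)

```text
time_s: 12.7
position: [481.6, -60.2, 54.0]
orientation: [-0.0, 0.683, 0.73, -0.0]
ft_force: [0.3, 0.2, -0.9]
finger_gap: 0.1
```

```bash
python3 - <<'E'
from h import *
i=grab_frame("side");cv2.imwrite("pics/side4.png",i);u=[320,281]
cv2.imwrite("pics/c6.png",cv2.resize(i[u[1]-60:u[1]+60,u[0]-80:u[0]+80],(640,480)))
E
```

View pics/c6.png

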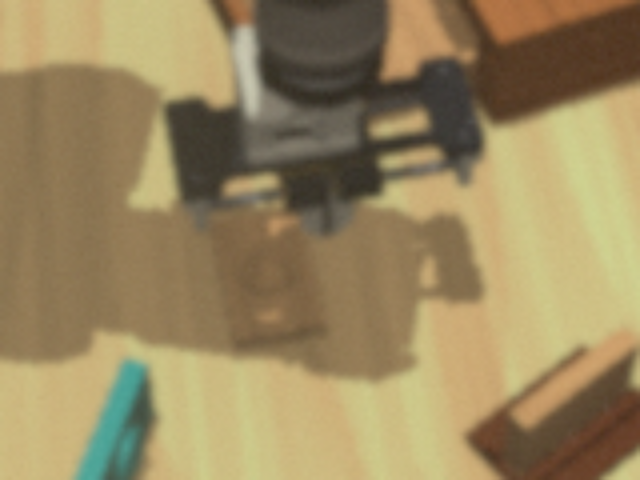

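The block lies flat with a round rosette up (ring centre at crop (268,270)), which confirms the identification. Now measure its pose.

```bash
python3 - <<'E'
from h import *
np.set_printoptions(precision=1,suppress=True)
f=lambda x,y:(240+x/4-.4,221+y/4-.4)
print("ros",ray("side",[f(268,270)],22)); print("near edge",ray("side",[f(235,343),f(325,331)],16)); print("right long edge",ray("side",[f(310,270),f(325,331)],16),"left",ray("side",[f(217,230),f(235,343)],16))
s=read_state();print(s["position"])
E
```

```text
ros [[442.4 -69.   22. ]]
near edge [[ 414.7 -118.5   16. ]
 [ 474.  -117.6   16. ]]
right long edge [[ 470.5  -68.9   16. ]
 [ 474.  -117.6   16. ]] left [[ 412.   -27.6   16. ]
 [ 414.7 -118.5   16. ]]
[481.7 -60.2  54.1]
```

Request:
servo_tool(
  commands=[
    [0,0,46,0,91],
    [-20,-3,46,0,91],
    [-40,-6,46,0,91],
    [-40,-6,46,0,91],
    [-40,-6,46,0,91],
    [-40,-6,46,0,91],
    [-40,-6,46,0,91],
    [-40,-6,46,0,91],
    [-40,-6,46,0,91],
    [-40,-6,46,0,91],
    [-40,-6,46,0,91],
    [-40,-6,46,0,91],
  ],
)

```text
time_s: 13.95
position: [441.8, -66.3, 100.2]
orientation: [0.0, 0.683, 0.73, 0.0]
ft_force: [0.0, 0.0, -0.3]
finger_gap: 89.2
```

Request:
servo_tool(
  commands=[
    [0,0,0,0,91],
    [0,0,0,0,91],
    [0,0,0,0,91],
    [0,0,0,0,91],
    [0,0,0,0,91],
    [0,0,0,0,91],
    [0,0,0,0,91],
    [0,0,0,0,91],
  ],
)

```text
time_s: 14.75
position: [441.8, -66.3, 100.2]
orientation: [0.0, 0.683, 0.73, 0.0]
ft_force: [-0.4, -0.6, 0.0]
finger_gap: 90.7
```

Request:
servo_tool(
  commands=[
    [0,0,-35,0,91],
    [0,0,-70,0,91],
    [0,0,-85,0,91],
    [0,0,-92,0,91],
    [0,0,-95,0,91],
    [0,0,-95,0,91],
  ],
)

```text
time_s: 15.35
position: [442.2, -66.4, 5.5]
orientation: [0.0, 0.683, 0.73, 0.0]
ft_force: [0.0, 0.3, 0.1]
finger_gap: 91.4
```

No contact on the way down. Close on the width.

Request:
servo_tool(
  commands=[
    [0,0,0,0,30],
    [0,0,0,0,30],
    [0,0,0,0,30],
    [0,0,0,0,30],
    [0,0,0,0,30],
    [0,0,0,0,30],
    [0,0,0,0,30],
    [0,0,0,0,30],
    [0,0,0,0,30],
    [0,0,0,0,30],
  ],
)

```text
time_s: 16.35
position: [442.0, -66.3, 5.5]
orientation: [0.0, 0.683, 0.73, 0.0]
ft_force: [-0.9, 0.6, 4.9]
finger_gap: 61.6
```

Request:
servo_tool(
  commands=[
    [0,0,40,0,30],
    [0,0,80,-0.1,30],
    [0,20,110,-0.2,30],
    [15,60,110,-0.35,30],
    [30,100,110,-0.5,30],
    [45,140,110,-0.65,30],
    [55,180,110,-0.8,30],
    [60,210,110,-0.95,30],
    [64.5,230,110,-1.1,30],
    [64.5,247,110,-1.25,30],
    [64.5,247,110,-1.408,30],
    [64.5,247,110,-1.408,30],
  ],
)

```text
time_s: 17.55
position: [505.8, 181.4, 114.6]
orientation: [0.0, 0.994, 0.112, -0.001]
ft_force: [-0.0, 0.3, -0.2]
finger_gap: 61.4
```

Request:
servo_tool(
  commands=[
    [0,0,0,0,30],
    [0,0,0,0,30],
  ],
)

```text
time_s: 17.75
position: [506.0, 180.6, 114.9]
orientation: [0.0, 0.993, 0.115, -0.0]
ft_force: [-0.6, -0.1, -0.6]
finger_gap: 61.7
```

```bash
python3 - <<'E'
from h import *
i=grab_frame("side");cv2.imwrite("pics/side5.png",i);j=grab_frame("top");u=proj("side",[[506,181,50]])[0].astype(int);v=proj("top",[[506,181,50]])[0].astype(int);print(u,v,read_state()["q"])
cv2.imwrite("pics/c7.png",np.hstack([cv2.resize(a[w[1]-60:w[1]+60,w[0]-60:w[0]+60],(400,400)) for a,w in((i,u),(j,v))]))
E
```

```text
[317 210] [252 218] [ 2.00006325e-01  4.79309843e-01  1.64425379e+00 -1.16529601e-04
  1.01838087e+00  1.54076169e+00]
```

View pics/c7.png

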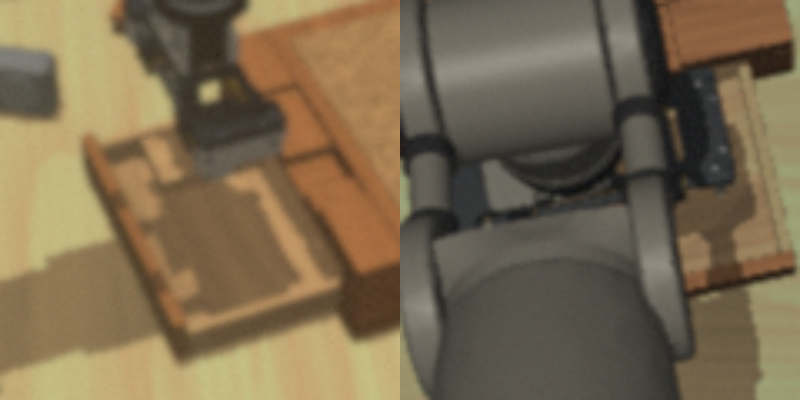

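The gripper hovers over the open drawer with the block held, well inside its walls. Lower it.

Request:
servo_tool(
  commands=[
    [0,0,-20,0,30],
    [0,0,-40,0,30],
    [0,0,-60,0,30],
    [0,0,-75,0,30],
    [0,0,-83,0,30],
    [0,0,-86,0,30],
    [0,0,-86,0,30],
  ],
)

```text
time_s: 18.55
position: [506.4, 180.7, 29.3]
orientation: [0.0, 0.993, 0.114, 0.0]
ft_force: [0.4, 0.1, 0.2]
finger_gap: 61.9
```

Request:
servo_tool(
  commands=[
    [0,0,-5,0,30],
    [0,0,-8,0,30],
    [0,0,-10,0,30],
    [0,0,-11,0,30],
    [0,0,-11,0,30],
  ],
)

```text
time_s: 19.05
position: [506.3, 180.7, 18.2]
orientation: [0.0, 0.993, 0.114, -0.0]
ft_force: [-0.2, 1.1, -0.6]
finger_gap: 61.8
```

Just above the floor. Lower 1 mm more, release, and rise.

Request:
servo_tool(
  commands=[
    [0,0,-1,0,62],
    [0,0,-1,0,88],
    [0,0,-1,0,88],
    [0,0,-1,0,88],
    [0,0,-1,0,88],
    [0,0,-1,0,88],
    [0,0,-1,0,88],
    [0,0,-1,0,88],
    [0,0,30,0,88],
    [0,0,70,0,88],
    [0,0,110,0,88],
    [0,0,150,0,88],
  ],
)

```text
time_s: 20.25
position: [506.0, 180.7, 169.8]
orientation: [0.0, 0.993, 0.114, -0.0]
ft_force: [1.1, 0.6, -0.4]
finger_gap: 88.1
```

Request:
servo_tool(
  commands=[
    [0,-50,0,0,88],
    [0,-100,0,0,88],
    [0,-150,0,0,88],
    [0,-200,0,0,88],
    [0,-250,0,0,88],
    [0,-300,0,0,88],
    [0,-300,0,0,88],
    [0,-300,0,0,88],
  ],
)

```text
time_s: 21.05
position: [506.0, -120.3, 168.1]
orientation: [-0.0, 0.994, 0.113, -0.0]
ft_force: [0.2, -0.2, -0.1]
finger_gap: 88.0
```

```bash
python3 - <<'E'
from h import *
i=grab_frame("side");j=grab_frame("top");cv2.imwrite("pics/s6.png",i);cv2.imwrite("pics/t6.png",j)
cv2.imwrite("pics/c8.png",np.hstack([cv2.resize(i[150:270,257:377],(400,400)),cv2.resize(j[150:270,192:312],(400,400))]))
E
```

```text
(no output)
```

View pics/c8.png

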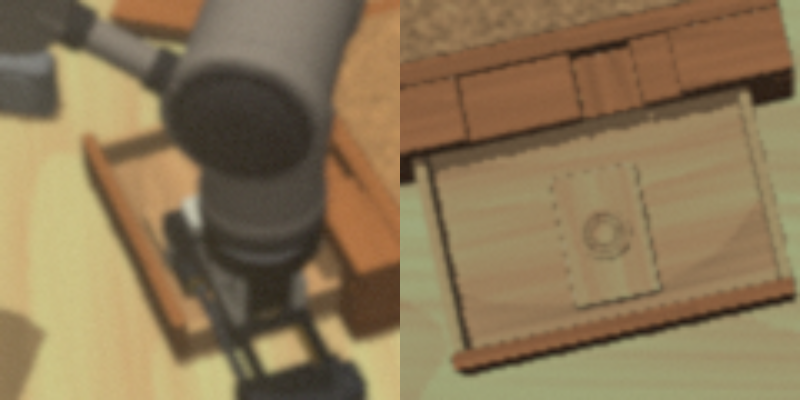

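The top view shows the block flat in the open drawer, rosette up at crop (605,237), clear of all walls. One numeric check, then hand in.

```bash
python3 - <<'E'
from h import *
P=ray("top",[(192+205/3.333,150+237/3.333)],34)[0];d=P[:2]-[510.4,181.6];print(P,"drawer x,y",d@[.974,.2265],d@[-.2265,.974])
F=ray("top",[(192+62/3.333,150+362/3.333),(192+393/3.333,150+290/3.333)],54).mean(0);print("front outer dist",(np.array([577.6,197.2])-F[:2])@[.974,.2265])
a,b=cv2.imread("pics/topavg.png"),cv2.imread("pics/t6.png")
D=cv2.absdiff(a,b).max(2)
for n,(x,y,w,h) in dict(mug=(485,130,50,50),tape=(148,262,32,42),chips=(102,197,45,48),square=(462,255,80,62)).items(): print(n,(D[y:y+h,x:x+w]>40).mean().round(3))
s=read_state();print(s["time_s"],s["ft_force"]); close_job()
E
```

```text
[503.52893869 180.12431224  34.        ] drawer x,y -7.026656992103266 0.11897550303003485
front outer dist 145.31394020144748
mug 0.0
tape 0.017
chips 0.0
square 0.0
21.15 [ 0.27587843  0.05894863 -0.00296244]
the job is handed in; nothing more can be done
```

The job is done and handed in at 21.15 s of the 72 s allowed; no verdict is reported back.

**Catch:** The cameras placed the recess near (606, 177), so I lowered the shut fingers straight into it instead of sliding along the whole ledge. They met no force at 81 mm, below the 84 mm ledge. I pressed to 66.5 mm, where the force read 10 N, and the drawer sprang open.

**Block:** I picked out the rosette block from the shape of its ornament's lit rim, and its round ring confirmed it once it lay flat. I lifted it from its stand, stood it on the bench, let go and tipped it onto its back. I then took it across its width (gap reading 61.6 mm against 62 mm) and laid it in the drawer with its length along the drawer's x.

**Last checks:**
- **Placement:** The top view shows the block flat, rosette up, about (-7, 0) mm from the middle of the drawer floor. It is clear of the walls, and the robot was touching nothing.
- **Drawer:** Its front edge measures about 145 mm out from the cabinet face. The opening itself was not read directly, but it did not look shut any further.
- **Bystanders:** The mug, chips and square areas were unchanged, and the tape measure's differed in only 1.7% of its pixels, which I put down to shadow. I did not compare the glue bottle or the diamond block numerically.
- **Disagreement:** The block's y on the bench came out about 7–9 mm off between my camera measurement and my dead reckoning. The grasp allowed for it.

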